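# Load the full thread reel on the bench winder

### The job

Load the winder with the full reel of saddle thread: slide it up off its storage post, fit its square bore over the winder's square drive spindle, boss outward, and slide it fully home against the seat disc, then swing the keeper across over the reel's flange to its stop. Leave the other two reels standing on their posts.

Things in the scene. Friction and masses are not known exactly. Their poses are not given: they have to be found in the camera images.
- reel_full: Full reel: grey plastic, cream thread nearly to the rims (pack 79 mm across). 80 mm tall, 0.3-0.6 kg. Origin at the centre of its underside, z up its axis. Two round flanges, 84 mm across, 6 mm thick, undersides at z = 0 and 50. Above (z = 56 to 80) a square boss 36 mm wide: the place to grip. Square bore 20.4 mm wide right through; boss and bore sides along its x, y.
- reel_part: A part-used reel, the same moulding with a thinner pack of the same thread (64 mm across), on another post of the rack. Origin and axes as for the full reel. To be left on its post.
- reel_empty: An empty reel, the same moulding with a bare grey barrel (52 mm across), on the remaining post. Origin and axes as for the full reel. To be left on its post.
- rack: Fixed wooden reel rack beside the winder, to its left or right: a board 100 x 330 x 18 mm (x, y, z) with three upright round steel posts, 16 mm thick and 66 mm tall above the board, at y = -105, 0 and 105 mm. Origin at the centre of its underside. The reels stand on the board, bosses up, turned anyhow; which reel is on which post varies.
- winder: Fixed bench thread winder of grey sheet steel, base 230 x 200 mm; a thin thread guide rod, 230 mm tall, stands at x = 55 to 85, y = 64 to 82. Origin at the base's underside; the spindle leans 30 degrees from vertical towards the winder's -x (roughly towards the robot); its seat's centre is 135 mm above the origin.
- spindle_seat (a point): Centre of the flat face of the round aluminium seat disc (70 mm across) that turns with the spindle. z points outward along the spindle, 30 degrees from vertical; x, y are parallel to the sides of the square steel shaft, 18 mm wide, 62 mm long from the disc, the outer 12 mm tapering to a 10 mm square tip. A reel is home when its underside lies on this disc.
- spindle (a joint): Turn of the spindle about its axis, rad; starts within 0.78 of 0. Its gearbox drags with about 0.15 N m, so it stays where it is left and may turn a little to suit the reel.
- keeper (a joint): Swing of the keeper, rad, about its pivot: 0 = closed, at its stop, finger pointing at the spindle over the reel's upper flange; starts open at 1.3 to 1.8. Opening is anticlockwise seen from above its knob (about +z): the finger swings to the winder's front, the knob to its back. Stays where left (0.08 N m drag). The finger clears the upper flange of a home reel by 3.5 mm, else strikes it.
- keeper_knob (a point): Top centre of the keeper's round bright metal thumb knob, 18 mm across and 28 mm tall above its tail, standing parallel to the spindle, 60 mm from the pivot on the side away from the finger. z is parallel to the spindle, outward; y points from the knob to the pivot.
- keeper_pivot (a point): Top of the keeper's pivot hub (22 mm across), 66 mm from the spindle axis on the winder's -y side and 69.5 mm out from the seat plane. z is parallel to the spindle, y points along the finger. The keeper is a flat steel bar 12 mm wide and 6 mm thick, its top 4 mm below this point; finger 36 mm, tail 60 mm long.
There are look-alikes about, which are no part of the job. What is shaped like the reel_full but green is not meant.

How it is judged:
By the outcome, as a careful person would: the job done as asked, in the order asked, and still so for the second after the job is handed in, with the robot touching nothing.
It also fails if it takes over 67 s, if anything falls off the work surface, if the arm or the gripper's body presses on something with over 40 N, if the wrist force passes 120 N, or if a joint passes its speed limit or range.

### The arm

A 6-joint arm with a two-finger parallel gripper is mounted at the origin on the work surface. World frame = base frame: x ahead of the robot, y to its left, z up, the work surface at z = 0. Lengths are in m, angles in rad, forces in N, time in s.
With the tool pointing down it reaches from about 0.4 to 0.825 m from the base axis. Payload 7 kg.
Tool frame: the origin (TCP) lies midway between the tips of the shut fingers; the grasp point (between the pads) lies 19 mm behind it; z points along the fingers, y is the line along which they close (so a half turn about z gives the same grasp; the last joint's range is limited). The gripper opens to 88 mm and grips with 3 to 60 N. Pads are 19 mm wide; open, the fingers measure 130 mm over their backs; the gripper's body (78 mm by 193 mm) begins 47 mm behind the grasp point.
Start: joints at [-0.959, 0.359, 0.012, 0, -1.224, -0.288], TCP at [0.215, -0.64, 0.227] pointing down, gripper open.
Joint ranges: [-3.07, 3.07], [-1.43, 2.12], [-1.02, 1.25], [-3.03, 1.67], [-3.05, -0], [-3.03, 3.03]. Speed limits (rad/s): [2.39, 2.39, 3.01, 3.14, 3.14, 3.14].

### API

Orientations are given as [roll, pitch, yaw] about the fixed x, y, z axes, in that order (R = Rz(yaw) Ry(pitch) Rx(roll)).
In Python, from station import telemetry, eyes, ticket, recognise, trace gives the robot as it stands. The module is installed in compiled form; this text tells all that it offers.
- The arm moves only by the tool servo_tool, never from a script. Its argument "series" is a list that holds one entry, the list of rows, each a list of 4 numbers: the shift along the tool's x, y, z in mm, then the turn about the tool's z in rad. In form: [[[x, y, z, roll], ...]]. A call has exactly 10 rows; each row shifts and turns the commanded pose from where the row before left it, along the tool's axes as they then stand; what a row does not reach is not made up. A row lasts 1/12 s, in which the tool goes at most 41.7 mm and 7.16 degrees, less where a joint would pass 70% of its speed; a pose out of reach is approached as far as the arm can. A call is refused whole if a number of a shift passes 41.7 or a number of a turn 0.125, either way. A call with a gripper value outside its range is refused whole. "claw" is the gripper's target within -1 to 1 (shut at 1, half-way at 0, fully open at -1), set as the call begins (left out, the last holds). The fingers move at their own pace and stop on an object; "grip_force" is the grip in N (left out, the last holds). Time passes only in rows, so rows that do not move let the fingers close, or fill a call up. It gives the time, the measured TCP pose, the force, the opening and the grip force at its end, in the units of the state.
- telemetry.get_state(): the state, without advancing time (a new reading comes with each control period).
- eyes.grab_frame(name): name is "scene" or "side" or "wrist"; returns the picture (384x512x3 uint8, red, green, blue); there is no depth.
- eyes.calibration(name): a dict with "mtx" (3x3 intrinsics, pixels), "k1" (the pictures are not rectified: a ray, as slopes to the right and down, at radius r is drawn at 1 + k1 r^2 times it, then the intrinsics apply), "rvec" (rotation vector, rad) and "tvec" (3), from world to camera coordinates, as OpenCV has them. Camera axes: x right, y down, z forward; pixel columns grow to the right and rows downward; lengths in m; the calibration is good to about 2 mm. A picture is of the moment at which its call begins: read the wrist's pose just before it. calibration takes no time and is no camera call; for the wrist camera it gives the pose at the moment of the call.
- ticket.job_done(): hands the job in; it is judged then, once.
Trained networks look in the newest picture that a camera, given by its name, has taken for a name from the list of things; names that differ only in an ending like _2 or _b are one class to them, and where a whole thing is asked for, a point or a joint stands for the part that bears it (a point fixed in the world has none). Each returns a list of dicts, best first, with "conf" (0 to 1); they miss things now and then, are a little off and sometimes report something else, mostly with a low value. They report only what shows in the picture. A call takes as long as a camera call. They do not tell look-alikes from the thing itself.
- recognise(camera, name): "position" ([x, y, z] in m, in world coordinates, good to about 4 mm: the middle of the surface that is visible of it).
- trace(camera, name): "mask" (384x512 bool, what is visible of it).
The state is a dict: "t": time; "q": joint angles; "qd": joint speeds; "joint_efforts": joint torques, N m; "eef_pos": TCP position; "ee_rot": TCP orientation; "force": force on the tool from outside, world axes, zero at the start; "moment": the same for the moment, N m; "width": finger opening in m; "gripper_force": force on a finger pad.
Only numpy, scipy, OpenCV 4.12 (cv2) and the standard library are available. Lean on these libraries where they do the work, as an engineer would, in place of code of your own. Each camera call takes 0.05 s, during which the arm holds its last target. There are 200 camera calls.

## Working session

There is one attempt and no reset: what is moved stays moved. The work goes in short steps, Python scripts to look and compute and a tool call to move; the robot and the scene stay as the last step left them, time stands still between calls to the robot, and variables do not carry over. Pictures are saved under pics/ and viewed, at most 10 in all, crops included, and the job is handed in when it is done.

Besides the shell and the picture viewer there is one more tool, called after "Call:" as name(argument=value, ...), one argument or row to a line, values as JSON. servo_tool: Moves the arm, as the interface text tells. Its arguments: {"type":"object","properties":{"series":{"type":"array"},"claw":{"type":"number"},"grip_force":{"type":"number"}},"required":["series"]}

```bash
mkdir -p pics; ls
cat > h.py <<'E'
import numpy as np, cv2
from scipy.spatial.transform import Rotation as R
from station import telemetry, eyes, ticket, recognise, trace
def proj(cal,P):
    Rm=cv2.Rodrigues(np.array(cal["rvec"],float))[0]; p=np.atleast_2d(P)@Rm.T+np.array(cal["tvec"]).ravel()
    s=p[:,:2]/p[:,2:]; s=s*(1+cal["k1"]*(s**2).sum(1,keepdims=True)); K=np.array(cal["mtx"])
    return s@K[:2,:2].T+K[:2,2]
def ray(cal,uv):
    K=np.array(cal["mtx"]); d=(np.array(uv,float)-K[:2,2])/[K[0,0],K[1,1]]; s=d.copy()
    for _ in range(20): s=d/(1+cal["k1"]*(s@s))
    Rm=cv2.Rodrigues(np.array(cal["rvec"],float))[0]; t=np.array(cal["tvec"]).ravel()
    return -Rm.T@t, Rm.T@np.r_[s,1]
def at_z(cal,uv,z):
    o,d=ray(cal,uv); return o+d*(z-o[2])/d[2]
def save(n,im): cv2.imwrite(f"pics/{n}.png",im[:,:,::-1])
E
python3 - <<'E'
from h import *
s=telemetry.get_state(); print({k:np.round(v,3) for k,v in s.items()})
a=eyes.grab_frame("scene"); b=eyes.grab_frame("side")
for c in("scene","side"):
    for n in("reel_full","reel_part","reel_empty","rack","winder","spindle_seat","keeper_knob","keeper_pivot"):
        print(c,n,[(round(r["conf"],2),np.round(r["position"],3).tolist()) for r in recognise(c,n)[:3]])
save("a",np.vstack([a,b])[:, :]); cv2.imwrite("pics/ab.png",cv2.resize(np.hstack([a,b])[:,:,::-1],(800,300)))
save("sc",a);save("sd",b)
E
```

```text
pics
{'t': np.float64(0.0), 'q': array([-0.959,  0.359,  0.011, -0.   , -1.224, -0.288]), 'qd': array([ 0.001,  0.001, -0.   ,  0.   ,  0.001, -0.001]), 'joint_efforts': array([ 1.0000e-03, -5.8272e+01,  2.9306e+01,  6.9980e+00,  7.0000e-03,
       -0.0000e+00]), 'eef_pos': array([ 0.215, -0.639,  0.226]), 'ee_rot': array([ 3.14 , -0.   , -2.818]), 'force': array([ 0.161, -0.281,  0.118]), 'moment': array([-0.019, -0.007,  0.007]), 'gripper_force': np.float64(0.0), 'width': np.float64(0.087)}
scene reel_full [(0.59, [0.638, 0.301, 0.076]), (0.59, [0.786, 0.308, 0.054]), (0.56, [0.81, 0.168, 0.06])]
scene reel_part [(0.95, [0.616, 0.207, 0.073])]
scene reel_empty [(0.93, [0.596, 0.1, 0.076]), (0.68, [0.629, 0.173, 0.016]), (0.23, [0.636, 0.302, 0.072])]
scene rack [(0.96, [0.629, 0.174, 0.017])]
scene winder [(0.8, [0.648, -0.25, 0.013])]
scene spindle_seat [(0.69, [0.6, -0.231, 0.151]), (0.53, [0.63, 0.174, 0.017])]
scene keeper_knob [(0.72, [0.649, -0.251, 0.016])]
scene keeper_pivot [(0.65, [0.616, -0.293, 0.238])]
side reel_full [(0.92, [0.765, 0.34, 0.057]), (0.89, [0.782, 0.207, 0.06]), (0.67, [0.615, 0.333, 0.075])]
side reel_part [(0.88, [0.598, 0.233, 0.074])]
side reel_empty [(0.59, [0.576, 0.13, 0.07]), (0.42, [0.599, 0.233, 0.073])]
side rack [(0.83, [0.586, 0.294, 0.015])]
side winder [(0.92, [0.605, -0.185, 0.067])]
side spindle_seat []
side keeper_knob [(0.65, [0.591, -0.29, 0.204])]
side keeper_pivot [(0.6, [0.589, -0.291, 0.206])]
```

View pics/sc.png

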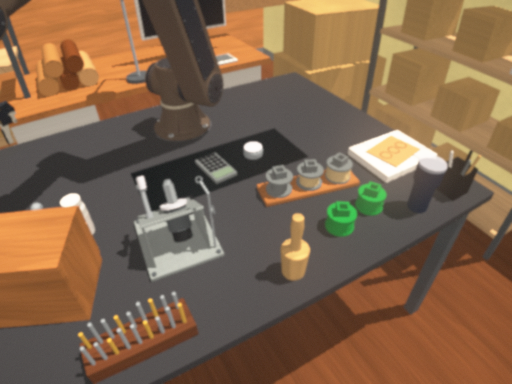

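View pics/sd.png

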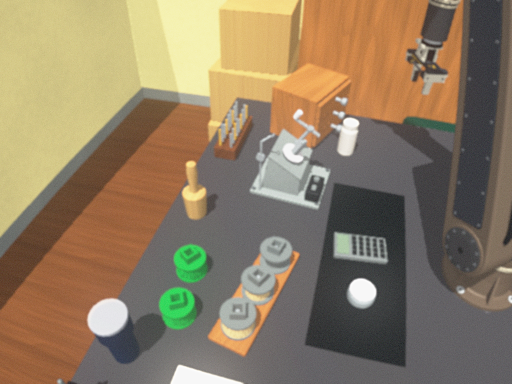

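Call:
servo_tool(
  series=[
    [[-22,25,-20,0],[-26,30,-10,0],[-26,30,-10,0],[-26,30,-10,0],[-26,30,0,0],[-26,30,0,0],[-26,30,0,0],[-26,30,0,0],[-26,30,0,0],[-26,30,0,0]],
  ],
  claw=-1,
  grip_force=40,
)

```text
t: 1.73
eef_pos: [0.3638, -0.2771, 0.277]
ee_rot: [-3.141, 0.001, -2.818]
force: [1.5, -0.6, 0.1]
width: 0.0875
gripper_force: 0.0
```

Call:
servo_tool(
  series=[
    [[-26,30,0,0],[-26,30,0,0],[-26,30,0,0],[-26,30,0,0],[-26,30,0,0],[-26,30,0,0],[-26,30,0,0],[-26,30,0,0],[-26,30,0,0],[-26,30,0,0]],
  ],
)

```text
t: 2.57
eef_pos: [0.5149, 0.0904, 0.277]
ee_rot: [3.141, 0.001, -2.817]
force: [1.9, 0.0, -0.3]
width: 0.0877
gripper_force: 0.0
```

Run:
```python
from h import *
s=telemetry.get_state(); print(s["t"],s["eef_pos"],s["ee_rot"],s["q"])
w=eyes.grab_frame("wrist"); cal=eyes.calibration("wrist")
print(ray(cal,(256,192)), cal["mtx"],cal["k1"])
a=cv2.imread("pics/sc.png")[170:280,125:235]; b=cv2.imread("pics/sd.png")[90:210,245:365]
cv2.imwrite("pics/m.png",np.hstack([cv2.resize(a,(390,390),interpolation=2),cv2.resize(b,(390,390),interpolation=2)])); save("w1",w)
```

```text
2.5667 [0.51490852 0.09044103 0.27701808] [ 3.14145718e+00  9.94541255e-04 -2.81729657e+00] [ 5.49591099e-01  7.51372419e-02 -2.39931017e-01  9.48179455e-05
 -1.25472840e+00 -1.79612071e+00]
(array([0.45056362, 0.07321174, 0.43399366]), array([ 0.27362173,  0.08446015, -0.95844404])) [[272.37535737   0.         258.16293413]
 [  0.         272.37535737 185.58760307]
 [  0.           0.           1.        ]] -0.05815318750383285
```

View pics/m.png

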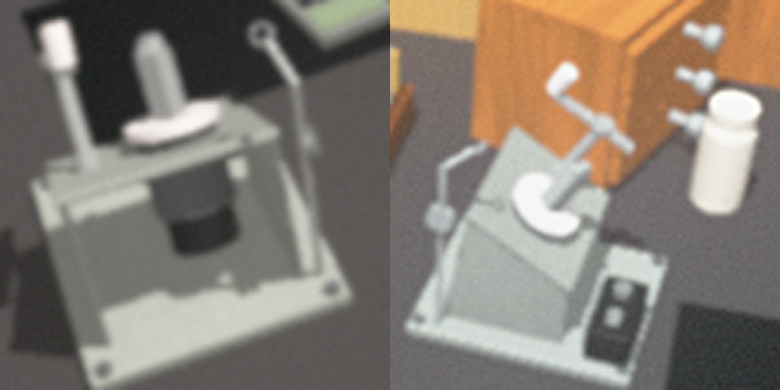

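View pics/w1.png

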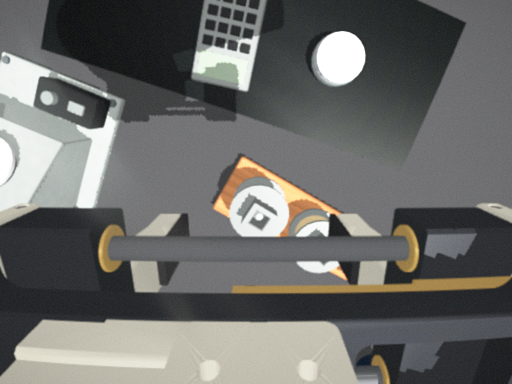

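```bash
cat > fit.py <<'E'
from h import *
from scipy.optimize import least_squares
cs,cd=eyes.calibration("scene"),eyes.calibration("side")
def model(p):
    x,y,yaw,k,bx=p; W=R.from_euler("z",yaw); S=R.from_euler("y",-np.pi/6)
    seat=np.array([0,0,.135]); f=lambda v: seat+S.apply(v)
    piv=np.array([0,-.066,.0695]); d=np.array([-np.sin(k),np.cos(k),0])
    P=dict(tip=f([0,0,.062]),disc=f([0,0,0]),knob=f(piv+[0,0,.024]-.06*d),piv=f(piv),fin=f(piv+[0,0,-.007]+.036*d),
      c00=[bx-.115,-.1,.003],c01=[bx-.115,.1,.003],c10=[bx+.115,-.1,.003],c11=[bx+.115,.1,.003])
    return {n:W.apply(v)+[x,y,0] for n,v in P.items()}
obs=[(cs,"tip",166.7,180.7),(cs,"knob",140.5,177.5),(cs,"c10",149,279.5),(cs,"c11",224.3,254),
(cd,"tip",305,140.8),(cd,"disc",292.7,153),(cd,"knob",298.8,112),(cd,"piv",310.2,127.5),(cd,"fin",318.8,136),(cd,"c11",250.5,190),(cd,"c01",318.8,207.8),(cd,"c00",329.6,169.4)]
def res(p):
    m=model(p); return np.concatenate([proj(c,m[n])[0]-[u,v] for c,n,u,v in obs])
if __name__=="__main__":
    r=least_squares(res,[.64,-.23,0,1.5,0],loss="soft_l1"); print(np.round(r.x,4)); print(np.round(res(r.x).reshape(-1,2),1).tolist())
    m=model(r.x); print({k:np.round(v,3).tolist() for k,v in m.items()})
    cal=eyes.calibration("wrist"); E=at_z(cal,(260,216),.098); print("empty",E,"imgpt",at_z(cal,(258,130),.098))
    for n in("reel_empty","reel_part"): print([(round(q["conf"],2),np.round(q["position"],3)) for q in recognise("wrist",n)])
    print("rackedge",at_z(cal,(243,155),.018),at_z(cal,(345,212),.018))
E
python3 fit.py
```

```text
[ 0.6044 -0.2353 -0.0981  1.7479 -0.0085]
[[-2.1, 1.0], [-0.1, 0.1], [3.1, -0.2], [0.9, 0.3], [-0.7, -1.8], [0.4, -2.2], [0.9, -0.3], [0.8, -1.1], [0.1, -2.5], [-0.6, 3.0], [-0.5, 3.6], [2.0, 3.7]]
{'tip': [0.574, -0.232, 0.189], 'disc': [0.604, -0.235, 0.135], 'knob': [0.603, -0.291, 0.246], 'piv': [0.563, -0.298, 0.195], 'fin': [0.536, -0.301, 0.171], 'c00': [0.472, -0.323, 0.003], 'c01': [0.491, -0.124, 0.003], 'c10': [0.701, -0.345, 0.003], 'c11': [0.72, -0.146, 0.003]}
empty [0.57613307 0.11834795 0.098     ] imgpt [0.47128151 0.08011163 0.098     ]
[(0.77, array([0.57 , 0.112, 0.074]))]
[(0.81, array([0.584, 0.202, 0.076]))]
rackedge [0.51947294 0.07203574 0.018     ] [0.5551032  0.25880935 0.018     ]
```

Call:
servo_tool(
  series=[
    [[-27,23,0,0],[-27,23,0,0],[-27,23,0,0],[-27,23,0,0],[-27,23,0,0],[-27,23,0,0],[-27,23,0,0],[-27,23,0,0],[0,0,0,0],[0,0,0,0]],
  ],
)

```text
t: 3.55
eef_pos: [0.6611, 0.3318, 0.2746]
ee_rot: [-3.141, -0.003, -2.817]
force: [-0.1, -0.7, 0.2]
width: 0.0874
gripper_force: 0.0
```

Run:
```python
from h import *
s=telemetry.get_state(); print(s["t"],s["eef_pos"],s["ee_rot"],s["q"])
w=eyes.grab_frame("wrist"); cal=eyes.calibration("wrist"); save("w2",w)
print(proj(cal,[.615,.325,.098]))
for n in("reel_full","reel_part"): print([(round(q["conf"],2),np.round(q["position"],3)) for q in recognise("wrist",n)])
```

```text
3.55 [0.66113204 0.33181246 0.27456709] [-3.14067858e+00 -2.60552311e-03 -2.81743287e+00] [ 7.27340564e-01  4.47676108e-01  2.55656641e-01 -1.84785554e-04
 -1.38153210e+00 -1.97394090e+00]
[[265.04159795 133.50133407]]
[(0.91, array([0.754, 0.319, 0.056])), (0.83, array([0.769, 0.192, 0.05 ])), (0.77, array([0.622, 0.316, 0.07 ]))]
[(0.66, array([0.601, 0.221, 0.08 ])), (0.21, array([0.593, 0.258, 0.019]))]
```

View pics/w2.png

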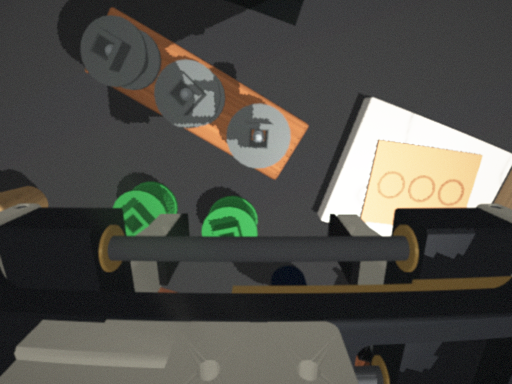

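Run:
```python
from h import *
im=cv2.imread("pics/w2.png"); cr=im[95:175,215:305]; cv2.imwrite("pics/c2.png",cv2.convertScaleAbs(cv2.resize(cr,(720,640)[:2],interpolation=2)[:600],alpha=1.5,beta=-60))
cal=eyes.calibration("wrist")
g=cv2.cvtColor(im,6); roi=(g[115:160,238:282]<95).astype(np.uint8)
print(np.percentile(g[115:160,238:282],[2,10,25,50,75,98]))
n,l,st,ce=cv2.connectedComponentsWithStats(roi)
i=1+np.argmax(st[1:,4]); c=np.argwhere(l==i)[:,::-1].astype(np.float32)
rect=cv2.minAreaRect(c); print(st[i],rect)
pts=cv2.boxPoints(rect)+[238,115]
P=np.array([at_z(cal,p,.098) for p in pts]); print(P, P.mean(0)); d=np.diff(P,axis=0); print(np.linalg.norm(d,axis=1),np.arctan2(d[:,1],d[:,0]))
```

```text
[ 62.  79.  84. 162. 172. 179.]
[  0   0  32  33 693] ((15.5, 16.0), (32.0, 31.0), 90.0)
[[0.60469432 0.28663481 0.098     ]
 [0.59286888 0.32198715 0.098     ]
 [0.62927453 0.33457162 0.098     ]
 [0.64144104 0.29822883 0.098     ]] [0.61706969 0.3103556  0.098     ]
[0.03727773 0.03851935 0.03832521] [ 1.8935987   0.33281515 -1.24775257]
```

View pics/c2.png

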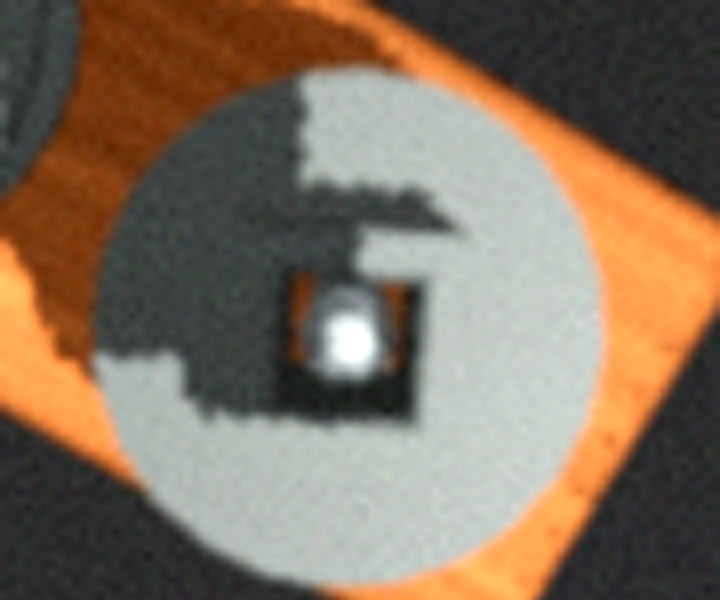

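Run:
```python
from h import *
cal=eyes.calibration("wrist"); s=telemetry.get_state()
px=np.array([[287,268],[428,272],[416,424],[277,418]])/8.+[215,95]
P=np.array([at_z(cal,p,.098) for p in px]); d=np.roll(P,-1,0)-P
print(P.mean(0),np.linalg.norm(d,axis=1),np.arctan2(d[:,1],d[:,0])%(np.pi/2))
f=np.array([at_z(cal,np.array([350,325])/8.+[215,95],.074)]);print(f, s["ee_rot"])
T=R.from_euler("xyz",s["ee_rot"]); print(T.inv().apply(P.mean(0)-s["eef_pos"])*1000, (s["ee_rot"][2])%(np.pi/2))
```

```text
[0.62304232 0.31943426 0.098     ] [0.02144733 0.02321107 0.02150908 0.02288424] [0.29550316 0.25245474 0.2801695  0.24924898]
[[0.6219915  0.31881176 0.074     ]] [-3.14157630e+00  3.09724454e-04 -2.81867938e+00]
[ 39.17635161   1.79187518 179.15386891] 0.322913274936492
```

Call:
servo_tool(
  series=[
    [[20,1,10,0.02],[19,1,20,0.03],[0,0,25,0],[0,0,25,0],[0,0,25,0],[0,0,25,0],[0,0,20,0],[0,0,0,0],[0,0,0,0],[0,0,0,0]],
  ],
  claw=-0.3,
)

```text
t: 4.53
eef_pos: [0.624, 0.3212, 0.129]
ee_rot: [3.141, 0.003, -2.868]
force: [-0.2, -1.0, -0.1]
width: 0.057
gripper_force: 0.0
```

Run:
```python
from h import *
s=telemetry.get_state(); print(s["t"],s["eef_pos"],s["ee_rot"],s["width"])
w=eyes.grab_frame("wrist"); save("w3",w)
b=eyes.grab_frame("side");c=eyes.calibration("side"); p=proj(c,[.622,.319,.098])[0]; print(p)
x,y=int(p[0]),int(p[1]); B=cv2.resize(b[y-50:y+50,x-50:x+50],(384,384),interpolation=2)
save("m3",np.hstack([cv2.resize(w[60:360,100:400],(384,384)),B]))
```

```text
4.5333 [0.62401833 0.32123231 0.12896711] [ 3.14093594e+00  2.73107001e-03 -2.86797925e+00] 0.056958132502156124
[237.74015507 307.20967181]
```

View pics/m3.png

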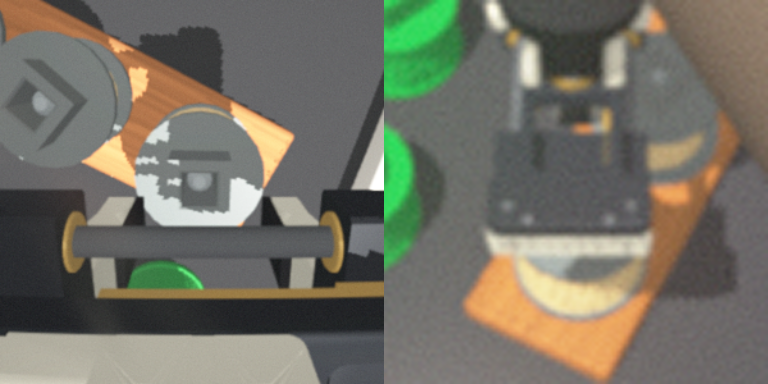

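Run:
```python
from h import *
s=telemetry.get_state();cal=eyes.calibration("wrist")
T=R.from_euler("xyz",s["ee_rot"])
for u in((255.5,203.5),): P=at_z(cal,u,.098); print(P,T.inv().apply(P-s["eef_pos"])*1000)
```

```text
[0.61907903 0.31910581 0.098     ] [ 5.62920322 -1.17986864 31.06885994]
```

Call:
servo_tool(
  series=[
    [[4,-1,15,0],[0,0,18,0],[0,0,18,0],[0,0,0,0],[0,0,0,0],[0,0,0,0],[0,0,0,0],[0,0,0,0],[0,0,0,0],[0,0,0,0]],
  ],
)

```text
t: 5.47
eef_pos: [0.6197, 0.3194, 0.0759]
ee_rot: [3.141, 0.0, -2.868]
force: [-0.2, 0.2, -0.2]
width: 0.057
gripper_force: 0.0
```

Call:
servo_tool(
  series=[
    [[0,0,0,0],[0,0,0,0],[0,0,0,0],[0,0,0,0],[0,0,-5,0],[0,0,-15,0],[0,0,-20,0],[0,0,-25,0],[0,0,-25,0],[0,0,-20,0]],
  ],
  claw=1,
  grip_force=40,
)

```text
t: 6.3
eef_pos: [0.6194, 0.3193, 0.1871]
ee_rot: [3.141, 0.0, -2.868]
force: [0.4, 1.0, -4.0]
width: 0.0362
gripper_force: 39.9
```

Call:
servo_tool(
  series=[
    [[0,0,-35,0.1],[0,0,-35,0.1],[0,0,-35,0.1],[0,0,-10,0.07],[-15,-37,0,0],[-15,-37,0,0],[-15,-37,0,0],[-15,-37,0,0],[-15,-37,0,0],[-15,-37,0,0]],
  ],
)

```text
t: 7.13
eef_pos: [0.6874, 0.0881, 0.3001]
ee_rot: [3.142, -0.001, 3.046]
force: [0.4, 0.3, -4.5]
width: 0.0361
gripper_force: 39.9
```

Call:
servo_tool(
  series=[
    [[-15,-37,0,0],[-15,-37,0,0],[-15,-37,0,0],[-15,-37,0,0],[-20,-10,0,0],[-20,0,0,0],[-20,0,0,0],[-20,0,0,0],[-20,0,0,0],[0,0,0,0]],
  ],
)

```text
t: 7.97
eef_pos: [0.8337, -0.0832, 0.2965]
ee_rot: [-3.141, -0.004, 3.045]
force: [0.3, 0.2, -4.5]
width: 0.0356
gripper_force: 40.0
```

Run:
```python
from h import *
s=telemetry.get_state(); print(s["t"],s["eef_pos"],s["ee_rot"],s["q"],s["width"])
```

```text
7.9667 [ 0.83371661 -0.08322469  0.2964852 ] [-3.14135843 -0.00417434  3.04477082] [ 1.31138787e-01  6.28623553e-01  6.05462120e-01 -7.15324061e-04
 -1.55175418e+00 -1.79874137e+00] 0.035572068705004976
```

Call:
servo_tool(
  series=[
    [[0,-35,-20,0],[0,-35,-20,0],[0,-38,-20,0],[0,-38,0,0],[0,-38,0,0],[-20,0,0,0],[-30,0,0,0],[-30,0,0,0],[-30,0,0,0],[0,0,0,0]],
  ],
)

```text
t: 8.8
eef_pos: [0.9023, -0.2669, 0.3332]
ee_rot: [-3.137, 0.007, 3.047]
force: [0.6, 0.4, -5.7]
width: 0.0356
gripper_force: 40.0
```

Run:
```python
from h import *
s=telemetry.get_state(); print(s["t"],s["eef_pos"],s["ee_rot"],s["q"],s["width"])
```

```text
8.8 [ 0.90225682 -0.26690758  0.33319427] [-3.1366982   0.00733306  3.04720586] [-0.08028651  0.92010031  1.24286921  0.00525683 -1.88629783 -1.58326523] 0.035597511679035174
```

Call:
servo_tool(
  series=[
    [[-30,0,0,0],[-30,0,0,0],[-30,0,0,0],[-30,0,0,0],[-30,0,0,0],[0,0,0,0],[0,0,0,0],[0,0,0,0],[0,0,0,0],[0,0,0,0]],
  ],
)

```text
t: 9.63
eef_pos: [0.9649, -0.2601, 0.3099]
ee_rot: [-3.107, 0.117, 3.047]
force: [-1.0, -0.4, -4.3]
width: 0.0359
gripper_force: 40.0
```

Run:
```python
from h import *
s=telemetry.get_state(); print(s["t"],s["eef_pos"],s["ee_rot"],s["q"],s["width"])
```

```text
9.6333 [ 0.96490466 -0.260141    0.30987413] [-3.10737569  0.11704607  3.04687634] [-0.05540553  0.95899984  1.25121935  0.03939244 -1.7472615  -1.60294856] 0.035853637331962014
```

Call:
servo_tool(
  series=[
    [[-30,0,0,0],[-30,0,0,0],[-30,0,0,0],[-30,0,0,0],[-30,0,0,0],[0,0,0,0],[20,0,0,0],[30,0,0,0],[30,0,0,0],[0,0,0,0]],
  ],
)

```text
t: 10.47
eef_pos: [0.9415, -0.2444, 0.265]
ee_rot: [-3.081, 0.2, 3.051]
force: [0.6, 0.4, -5.7]
width: 0.0356
gripper_force: 40.0
```

Run:
```python
from h import *
s=telemetry.get_state(); print(s["t"],s["eef_pos"],s["ee_rot"],s["q"],s["width"]); print(R.from_euler("xyz",s["ee_rot"]).as_matrix().round(3))
```

```text
10.4667 [ 0.94153625 -0.24441702  0.26504028] [-3.08109659  0.1996512   3.05104205] [-0.02709814  0.75156969  0.71315473  0.07498989 -1.33752304 -1.65051853] 0.035633261759883524
[[-0.976  0.102  0.192]
 [ 0.089  0.993 -0.078]
 [-0.198 -0.059 -0.978]]
```

Call:
servo_tool(
  series=[
    [[5,37,-12,0],[5,38,-12,0],[5,38,-12,0],[5,38,-12,0],[5,38,-12,0],[5,38,-12,0],[5,38,-12,0],[5,38,-12,0],[5,38,-12,0],[5,38,-12,0]],
  ],
)

```text
t: 11.3
eef_pos: [0.9159, 0.147, 0.3567]
ee_rot: [-3.081, 0.216, 3.051]
force: [1.2, -0.1, -3.6]
width: 0.0355
gripper_force: 40.0
```

Call:
servo_tool(
  series=[
    [[-10,35,0,0],[-30,15,0,0],[-40,0,0,0],[-40,0,0,0],[-40,0,0,0],[-40,0,0,0],[-40,0,0,0],[-40,0,0,0],[0,0,0,0],[0,0,0,0]],
  ],
)

```text
t: 12.13
eef_pos: [1.0591, 0.1471, 0.3537]
ee_rot: [-3.099, 0.35, 3.058]
force: [-0.9, 0.4, -4.0]
width: 0.0358
gripper_force: 40.0
```

```bash
cat > st.py <<'E'
from h import *
s=telemetry.get_state(); print(s["t"],s["eef_pos"].round(4),s["ee_rot"].round(3),s["q"].round(3),s["width"].round(4),s["force"].round(1)); print(R.from_euler("xyz",s["ee_rot"]).as_matrix().round(3))
E
python3 st.py
```

```text
Traceback (most recent call last):
  File "st.py", line 2, in <module>
    s=telemetry.get_state(); print(s["t"],s["eef_pos"].round(4),s["ee_rot"].round(3),s["q"].round(3),s["width"].round(4),s["force"].round(1)); print(R.from_euler("xyz",s["ee_rot"]).as_matrix().round(3))
                                                                                                     ^^^^^^^^^^^^^^^^
AttributeError: 'float' object has no attribute 'round'
```

Call:
servo_tool(
  series=[
    [[0,40,0,0],[-10,40,0,0],[-40,0,0,0],[-40,0,0,0],[-40,0,0,0],[-40,0,0,0],[-40,0,0,0],[-40,0,0,0],[0,0,0,0],[0,0,0,0]],
  ],
)

```text
t: 12.97
eef_pos: [1.1303, 0.1744, 0.3722]
ee_rot: [-3.13, 0.542, 3.064]
force: [0.6, 0.4, -3.2]
width: 0.0356
gripper_force: 40.0
```

```bash
sed -i 's/s\["width"\].round(4)/s["width"]/' st.py; python3 st.py
```

```text
12.9667 [1.1303 0.1744 0.3722] [-3.13   0.542  3.064] [ 0.399  0.989  1.251  0.255 -1.354 -2.045] 0.035612013414248946 [ 0.6  0.4 -3.2]
[[-0.854  0.083  0.513]
 [ 0.066  0.996 -0.051]
 [-0.516 -0.01  -0.857]]
```

Call:
servo_tool(
  series=[
    [[26,-24,-14,0],[27,-25,-14,0],[27,-25,-14,0],[27,-25,-14,0],[27,-25,-14,0],[27,-25,-14,0],[27,-25,-14,0],[27,-25,-14,0],[27,-25,-13,0],[27,-25,-13,0]],
  ],
)

```text
t: 13.8
eef_pos: [0.8395, -0.0283, 0.3576]
ee_rot: [-3.129, 0.543, 3.065]
force: [0.5, -0.1, -3.5]
width: 0.036
gripper_force: 40.0
```

Call:
servo_tool(
  series=[
    [[27,-25,-13,0],[27,-25,-13,0],[27,-25,-13,0],[27,-25,-13,0],[27,-25,-13,0],[27,-25,-13,0],[27,-25,-13,0],[22,-25,-12,0],[0,0,0,0],[0,0,0,0]],
  ],
)

```text
t: 14.63
eef_pos: [0.5907, -0.2088, 0.3401]
ee_rot: [-3.129, 0.545, 3.063]
force: [0.7, -0.1, -2.8]
width: 0.036
gripper_force: 40.0
```

```bash
python3 st.py
python3 - <<'E'
from h import *
w=eyes.grab_frame("wrist"); save("w4",w); cal=eyes.calibration("wrist")
from fit import model
m=model([0.6044,-0.2353,-0.0981,1.7479,-0.0085]); print({k:proj(cal,v)[0].round(0).tolist() for k,v in m.items()})
for n in("spindle_seat","keeper_knob","keeper_pivot"): print(n,[(round(q["conf"],2),np.round(q["position"],3)) for q in recognise("wrist",n)])
E
```

```text
14.6333 [ 0.5907 -0.2088  0.3401] [-3.129  0.545  3.063] [ 0.006 -0.082 -0.413  0.087 -0.699 -1.709] 0.0359913793022277 [ 0.7 -0.1 -2.8]
[[-0.853  0.085  0.516]
 [ 0.067  0.996 -0.053]
 [-0.518 -0.01  -0.855]]
{'tip': [233.0, 89.0], 'disc': [238.0, 92.0], 'knob': [171.0, 154.0], 'piv': [163.0, 88.0], 'fin': [157.0, 50.0], 'c00': [162.0, -47.0], 'c01': [321.0, -45.0], 'c10': [190.0, 111.0], 'c11': [300.0, 113.0]}
spindle_seat [(0.73, array([ 0.594, -0.225,  0.136])), (0.33, array([ 0.574, -0.208,  0.33 ]))]
keeper_knob [(0.84, array([ 0.575, -0.29 ,  0.198]))]
keeper_pivot [(0.82, array([ 0.58 , -0.288,  0.199]))]
```

View pics/w4.png

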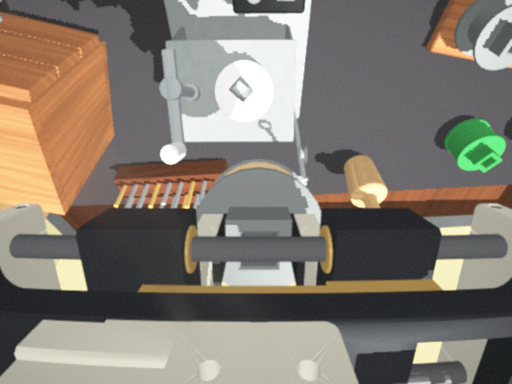

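Run:
```python
from h import *
im=cv2.imread("pics/w4.png"); cv2.imwrite("pics/c4.png",cv2.resize(im[40:180,150:325],(790,632)[:2],interpolation=2)[:600])
```

```text
(no output)
```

View pics/c4.png

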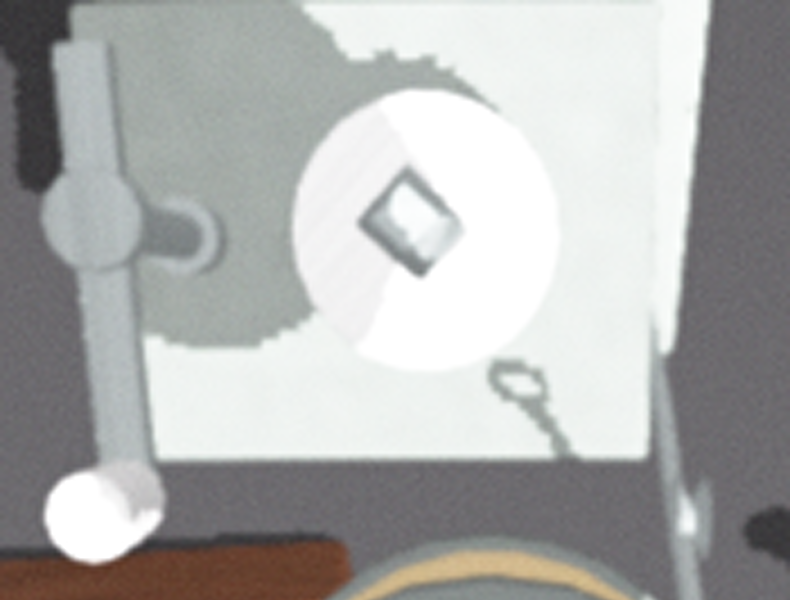

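```bash
cat > fit2.py <<'E'
from h import *; import fit, json
from scipy.optimize import least_squares
cw=eyes.calibration("wrist"); s=telemetry.get_state()
px=lambda u,v:(150+u/4.514,40+v/4.514)
ow=[("disc",*px(425,230)),("tip",*px(411,215)),("piv",*px(93,218)),("knob",*px(93,515)),("fin",*px(83,50))]
wt=dict(disc=1,tip=1,piv=1,knob=1,fin=.3)
def res(p,w=.3):
    m=fit.model(p); a=np.concatenate([wt[n]*(proj(cw,m[n])[0]-[u,v]) for n,u,v in ow]); return np.r_[a,w*fit.res(p)]
for w in(0,.3):
    r=least_squares(res,[.604,-.235,-.098,1.7,0],kwargs=dict(w=w)); print(w,np.round(r.x,4),np.round(r.fun[:10],1))
p=r.x; m=fit.model(p); S=m["disc"]; W=R.from_euler("z",p[2])*R.from_euler("y",-np.pi/6)
T=R.from_euler("xyz",s["ee_rot"]); print("axis",W.apply([0,0,1]),"toolz",T.apply([0,0,1]))
# shaft outline angle at ~mid-shaft: intersect px rays with plane z'=0.05
def onpl(u,h):
    o,d=ray(cw,px(*u)); n=W.apply([0,0,1]); return W.inv().apply(o+d*((S+n*h-o)@n)/(d@n)-S)
for h in(.05,):
    Q=np.array([onpl(u,h) for u in[(407,165),(463,227),(420,277),(360,222)]]); print(Q.round(4)); d=np.roll(Q,-1,0)-Q; print(np.arctan2(d[:,1],d[:,0])%(np.pi/2),np.linalg.norm(d,axis=1))
y=W.inv().apply(T.apply([0,1,0])); print("tool y in spindle frame ang",np.arctan2(y[1],y[0])%(np.pi/2), y)
for h in(.062+.06+.02,): print("tool offs to axis pt TCP, mm", T.inv().apply(S+W.apply([0,0,h])-s["eef_pos"])*1000)
E
python3 fit2.py
```

```text
0 [ 0.6034 -0.226  -0.0743  1.6187  0.    ] [ 0.4  0.2 -0.4  0.   0.  -0.4  0.   0.6  0.  -0.7]
0.3 [ 0.6038 -0.2265 -0.0848  1.628  -0.0063] [ 0.   0.5 -0.5  0.4 -0.2 -0.7 -0.   0.3 -0.1 -0.8]
axis [-0.498203    0.04235297  0.8660254 ] toolz [ 0.51416309 -0.05188731 -0.8561215 ]
[[-0.0117 -0.0011  0.05  ]
 [ 0.0014  0.0113  0.05  ]
 [ 0.0122  0.0017  0.05  ]
 [ 0.0004 -0.0117  0.05  ]]
[0.75957302 0.84318727 0.84637907 0.85189293] [0.01807089 0.01457133 0.01786736 0.01613819]
tool y in spindle frame ang 0.007720992369288249 [-0.00772065  0.99993575 -0.00829944]
tool offs to axis pt TCP, mm [ 91.85196841 -17.05701873  38.72427725]
```

Run:
```python
from h import *
s=telemetry.get_state();T=R.from_euler("xyz",s["ee_rot"]);cw=eyes.calibration("wrist")
t=np.linspace(0,6.28,200)
for cx in(-3,0,3):
  for z,n in((2,"uptop"),(8,"upbot"),(52,"lowtop"),(58,"lowbot")):
    P=T.apply(np.c_[cx+42*np.cos(t),42*np.sin(t),0*t+z]/1000)+s["eef_pos"]; p=proj(cw,P); i=p[:,1].argmin(); print(cx,n,p[i].round(1),p[:,0].min().round(),p[:,0].max().round())
im=cv2.imread("pics/w4.png"); print(im[152:185,258].tolist())
```

```text
-3 uptop [257.1 166.7] 192.0 323.0
-3 upbot [257.1 164.8] 194.0 321.0
-3 lowtop [257.3 154.2] 206.0 309.0
-3 lowbot [257.3 153. ] 207.0 307.0
0 uptop [257.1 161.8] 191.0 323.0
0 upbot [257.1 160.1] 193.0 321.0
0 lowtop [257.3 150.3] 206.0 309.0
0 lowbot [257.3 149.3] 207.0 308.0
3 uptop [257.1 156.8] 191.0 323.0
3 upbot [257.1 155.2] 193.0 321.0
3 lowtop [257.3 146.4] 206.0 309.0
3 lowbot [257.3 145.5] 207.0 308.0
[[110, 107, 107], [114, 111, 112], [115, 110, 113], [108, 104, 107], [112, 107, 109], [109, 107, 107], [116, 115, 112], [133, 137, 130], [140, 141, 134], [140, 149, 149], [142, 170, 185], [143, 184, 206], [139, 182, 207], [145, 187, 212], [140, 180, 203], [125, 144, 158], [123, 125, 122], [138, 137, 132], [138, 142, 135], [138, 140, 134], [142, 145, 138], [139, 140, 133], [141, 140, 134], [140, 141, 134], [137, 137, 132], [143, 143, 139], [139, 142, 134], [133, 138, 132], [136, 141, 135], [139, 143, 135], [137, 142, 135], [138, 142, 136], [142, 142, 137]]
```

Run:
```python
from h import *
s=telemetry.get_state();T=R.from_euler("xyz",s["ee_rot"]);cw=eyes.calibration("wrist")
Rc=R.from_rotvec(np.ravel(cw["rvec"])); tc=np.ravel(cw["tvec"])
Rct=Rc*T; tct=Rc.apply(s["eef_pos"])+tc   # cam from tool
print("cam in tool",-Rct.inv().apply(tct)*1000)
cal=dict(cw); cal["rvec"]=Rct.as_rotvec(); cal["tvec"]=tct
t=np.linspace(0,6.28,400)
im=cv2.imread("pics/w3.png")
# tool-frame heights in w3: TCP z=.129 -> bosstop 31, flange top 55, flange bot 61, lower flange top 105
for cx in(0,3,6):
  for z in(55,61,105,111):
    p=proj(cal,np.c_[cx+42*np.cos(t),-1+42*np.sin(t),0*t+z]/1000); i=p[:,1].argmin(); print(cx,z,p[i].round(1),p[:,0].min().round(1),p[:,0].max().round(1))
  q=proj(cal,np.array([[cx+a,b,31] for a in(-18,-10.2,10.2,18) for b in(-10,10)])/1000); print("boss rows",q[::2].round(1).tolist())
print(cv2.cvtColor(im,6)[130:230,240].tolist()); print(cv2.cvtColor(im,6)[130:230,256].tolist())
```

```text
cam in tool [  70.77340038    0.56833345 -158.25564772]
0 55 [256.  149.8] 205.2 307.1
0 61 [256.1 148.8] 206.5 305.8
0 105 [256.4 142.8] 214.5 298.4
0 111 [256.4 142.1] 215.4 297.6
boss rows [[244.1, 233.3], [243.9, 223.8], [243.5, 197.8], [243.4, 187.5]]
3 55 [256. 146.] 205.0 307.3
3 61 [256.1 145.1] 206.3 306.0
3 105 [256.4 139.7] 214.4 298.5
3 111 [256.4 139.1] 215.3 297.7
boss rows [[244.0, 229.6], [243.9, 220.0], [243.5, 193.9], [243.3, 183.5]]
6 55 [256.  142.1] 204.8 307.4
6 61 [256.1 141.3] 206.2 306.2
6 105 [256.4 136.5] 214.3 298.6
6 111 [256.4 136. ] 215.2 297.8
boss rows [[244.0, 226.0], [243.8, 216.3], [243.4, 189.9], [243.3, 179.4]]
[132, 127, 127, 126, 126, 124, 130, 126, 122, 125, 130, 137, 135, 128, 122, 123, 140, 162, 165, 141, 123, 123, 129, 124, 125, 127, 126, 125, 132, 126, 128, 124, 122, 124, 123, 122, 128, 126, 127, 127, 123, 129, 123, 127, 126, 128, 121, 109, 97, 97, 93, 93, 95, 96, 102, 127, 143, 141, 138, 132, 123, 122, 124, 118, 116, 114, 111, 111, 112, 138, 191, 200, 191, 183, 172, 131, 114, 115, 111, 114, 111, 112, 110, 112, 115, 124, 156, 162, 196, 205, 206, 200, 196, 209, 221, 224, 224, 224, 224, 223]
[115, 121, 122, 128, 130, 133, 134, 136, 134, 125, 116, 119, 127, 136, 161, 170, 160, 128, 121, 130, 128, 125, 122, 127, 126, 125, 126, 128, 126, 128, 124, 128, 126, 128, 123, 124, 122, 125, 126, 131, 124, 122, 121, 123, 123, 127, 124, 115, 103, 98, 93, 94, 96, 100, 95, 111, 120, 122, 121, 125, 122, 124, 123, 117, 115, 137, 151, 156, 161, 164, 164, 168, 166, 165, 163, 166, 162, 150, 135, 113, 102, 96, 93, 98, 93, 97, 93, 94, 96, 97, 98, 112, 117, 121, 123, 152, 215, 229, 229, 226]
```

Call:
servo_tool(
  series=[
    [[0,0,0,-0.1],[0,0,0,-0.12],[0,0,0,-0.12],[0,0,0,-0.12],[0,0,0,-0.12],[0,0,0,-0.12],[0,0,0,-0.115],[0,0,0,0],[0,0,0,0],[0,0,0,0]],
  ],
)

```text
t: 15.67
eef_pos: [0.5928, -0.2078, 0.3379]
ee_rot: [-2.722, 0.355, -2.334]
force: [0.4, -0.1, -3.6]
width: 0.0362
gripper_force: 40.0
```

```bash
cat > go.py <<'E'
from h import *; import fit
s=telemetry.get_state();T=R.from_euler("xyz",s["ee_rot"]); p=[.6036,-.2262,-.079,1.62,0]
m=fit.model(p);S=m["disc"];W=R.from_euler("z",p[2])*R.from_euler("y",-np.pi/6); a=W.apply([0,0,1])
tl=lambda v:(T.inv().apply(v)*1000).round(1)
print(s["t"],s["q"].round(2),s["force"].round(1),s["width"]); print("axis dir in tool",T.inv().apply(-a).round(3))
y=W.inv().apply(T.apply([0,1,0])); print("ang",np.arctan2(y[1],y[0])%(np.pi/2))
print("TCP in spindle frame mm",(W.inv().apply(s["eef_pos"]-S)*1000).round(1))
b=s["eef_pos"]+T.apply([-.0069,0,.058]); print("reel bottom in spindle frame",(W.inv().apply(b-S)*1000).round(1))
print("move to bottom at 74:",tl(S+a*.074-b))
E
python3 go.py
python3 - <<'E'
from h import *
w=eyes.grab_frame("wrist"); save("w5",w); import fit
cal=eyes.calibration("wrist"); m=fit.model([.6036,-.2262,-.079,1.62,0]); print({k:proj(cal,v)[0].round(0).tolist() for k,v in m.items() if k[0]!='c'})
g=cv2.cvtColor(w,7)
for c in(245,252,258): print(g[140:180,c].tolist())
E
```

```text
15.6667 [ 0.01 -0.08 -0.41  0.09 -0.7  -0.9 ] [ 0.4 -0.1 -3.6] 0.03619964540538842
axis dir in tool [0.005 0.022 1.   ]
ang 0.813693820694743
TCP in spindle frame mm [ 90.9  17.5 181.8]
reel bottom in spindle frame [ 96.7  21.9 123.8]
move to bottom at 74: [82.6 56.3 48.2]
{'tip': [315.0, 107.0], 'disc': [306.0, 107.0], 'knob': [222.0, 100.0], 'piv': [270.0, 52.0], 'fin': [297.0, 24.0]}
[103, 106, 107, 104, 111, 106, 104, 106, 102, 109, 106, 110, 107, 105, 108, 104, 102, 106, 106, 108, 118, 134, 132, 145, 167, 178, 188, 181, 167, 129, 122, 129, 135, 133, 135, 132, 137, 132, 138, 136]
[102, 105, 104, 106, 107, 106, 111, 107, 109, 105, 104, 106, 103, 105, 108, 104, 111, 108, 109, 120, 132, 140, 160, 177, 185, 184, 185, 173, 135, 146, 172, 146, 136, 134, 137, 136, 137, 136, 134, 136]
[104, 105, 104, 106, 105, 105, 105, 106, 108, 106, 104, 107, 105, 106, 106, 105, 102, 109, 111, 128, 142, 142, 160, 178, 183, 181, 179, 139, 119, 130, 135, 137, 133, 136, 133, 135, 138, 136, 136, 136]
```

Call:
servo_tool(
  series=[
    [[20,14,0,0],[21,14,0,0],[21,14,5,0],[20.6,14.3,10,0],[0,0,15,0],[0,0,13,0],[0,0,5,0],[0,0,0,0],[0,0,0,0],[0,0,0,0]],
  ],
)

```text
t: 16.55
eef_pos: [0.5325, -0.2258, 0.2478]
ee_rot: [-2.72, 0.354, -2.33]
force: [0.5, 0.0, -3.8]
width: 0.0357
gripper_force: 40.0
```

```bash
python3 go.py
python3 - <<'E'
from h import *
o=[]
for n,P in(("scene",[.56,-.22,.2]),("side",[.56,-.22,.2])):
    f=eyes.grab_frame(n); x,y=proj(eyes.calibration(n),P)[0].astype(int); o.append(cv2.resize(f[y-45:y+45,x-45:x+45],(390,390),interpolation=2))
save("m6",np.hstack(o))
E
```

```text
16.55 [-0.04 -0.1  -0.63  0.07 -0.49 -0.84] [ 0.5  0.  -3.8] 0.0357394332824669
axis dir in tool [0.005 0.023 1.   ]
ang 0.8165661012603378
TCP in spindle frame mm [ -5.   -5.2 133.1]
reel bottom in spindle frame [ 0.9 -0.9 75.2]
move to bottom at 74: [-0.   1.3  1.1]
```

View pics/m6.png

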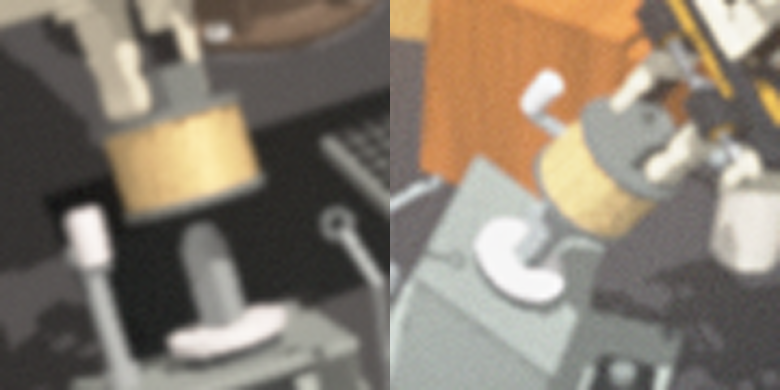

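Call:
servo_tool(
  series=[
    [[0,1.3,5,0],[0,0.1,5,0],[0,0.1,4,0],[0,0.1,4,0],[-0.5,0.1,4,0],[-0.5,0.1,4,0],[-0.5,0.1,4,0],[0,0,0,0],[0,0,0,0],[0,0,0,0]],
  ],
  grip_force=25,
)

```text
t: 17.48
eef_pos: [0.5483, -0.2256, 0.2212]
ee_rot: [-2.719, 0.354, -2.33]
force: [3.8, -7.3, -6.2]
width: 0.0358
gripper_force: 25.0
```

```bash
python3 go.py
```

```text
17.4833 [-0.04 -0.04 -0.66  0.08 -0.41 -0.86] [ 3.8 -7.3 -6.2] 0.035779134445601796
axis dir in tool [0.005 0.024 1.   ]
ang 0.8170029147363724
TCP in spindle frame mm [ -4.6  -3.8 102.2]
reel bottom in spindle frame [ 1.3  0.5 44.3]
move to bottom at 74: [  1.1  -0.1 -29.7]
```

Call:
servo_tool(
  series=[
    [[0,-0.7,0,0],[0,0,4,0],[-0.4,0,4,0],[-0.4,0.1,4,0],[-0.4,0.1,4,0],[-0.4,0.1,4,0],[0,0,0,0],[0,0,0,0],[0,0,0,0],[0,0,0,0]],
  ],
)

```text
t: 18.32
eef_pos: [0.5597, -0.2258, 0.2045]
ee_rot: [-2.719, 0.354, -2.33]
force: [4.3, -8.7, -6.3]
width: 0.0358
gripper_force: 25.0
```

```bash
cat >> go.py <<'E'
print("F tool",T.inv().apply(s["force"]-[.5,0,-3.8]).round(1), "M", T.inv().apply(s["moment"]).round(2))
E
python3 go.py
```

```text
18.3167 [-0.04 -0.   -0.67  0.09 -0.36 -0.87] [ 4.3 -8.7 -6.3] 0.03578878811221427
axis dir in tool [0.005 0.023 1.   ]
ang 0.8168072997930116
TCP in spindle frame mm [-3.2 -3.1 82. ]
reel bottom in spindle frame [ 2.7  1.2 24.1]
move to bottom at 74: [  2.5  -0.  -49.9]
F tool [ 4.3 -7.5  4.5] M [1.29 3.49 0.05]
```

Call:
servo_tool(
  series=[
    [[0,-0.8,0,0],[0,0,4,0],[-0.2,0,4,0],[-0.2,0,4,0],[-0.2,0.1,4,0],[-0.2,0.1,4,0],[0,0,0,0],[0,0,0,0],[0,0,0,0],[0,0,0,0]],
  ],
)

```text
t: 19.15
eef_pos: [0.5701, -0.227, 0.1873]
ee_rot: [-2.72, 0.353, -2.331]
force: [1.4, -11.6, -5.1]
width: 0.0357
gripper_force: 25.0
```

```bash
python3 go.py
```

```text
19.15 [-0.04  0.04 -0.68  0.1  -0.32 -0.88] [  1.4 -11.6  -5.1] 0.0357440716956967
axis dir in tool [0.004 0.022 1.   ]
ang 0.8163205732970633
TCP in spindle frame mm [-2.7 -3.4 61.9]
reel bottom in spindle frame [3.1 0.9 4. ]
move to bottom at 74: [  2.5   0.1 -70. ]
F tool [ 7.8 -8.5  2.2] M [1.41 4.42 0.04]
```

Call:
servo_tool(
  series=[
    [[0.8,-0.8,0,0],[0,0,1.5,0],[0,0,1.5,0],[0,0,1,0],[0,0,0.5,0],[0,0,0.5,0],[0,0,0,0],[0,0,0,0],[0,0,0,0],[0,0,0,0]],
  ],
)

```text
t: 19.98
eef_pos: [0.572, -0.2278, 0.1842]
ee_rot: [-2.72, 0.353, -2.331]
force: [-11.1, -3.1, 7.1]
width: 0.0357
gripper_force: 25.0
```

```bash
python3 go.py
```

```text
19.9833 [-0.04  0.04 -0.68  0.1  -0.31 -0.88] [-11.1  -3.1   7.1] 0.03571795098894565
axis dir in tool [0.005 0.023 1.   ]
ang 0.8168265676683495
TCP in spindle frame mm [-2.6 -4.1 58.3]
reel bottom in spindle frame [3.3 0.2 0.4]
move to bottom at 74: [  2.1   0.6 -73.7]
F tool [  5.9   0.1 -15.2] M [-2.18  3.34 -0.08]
```

Call:
servo_tool(
  series=[
    [[0,0,0.7,0],[0,0,0.5,0],[0,0,0,0],[0,0,0,0],[0,0,0,0],[0,0,0,0],[0,0,0,0],[0,0,0,0],[0,0,0,0],[0,0,0,0]],
  ],
)

```text
t: 20.82
eef_pos: [0.5724, -0.2283, 0.1839]
ee_rot: [-2.719, 0.354, -2.331]
force: [-16.3, -4.1, 13.3]
width: 0.0362
gripper_force: 25.0
```

Call:
servo_tool(
  series=[
    [[0,0,0,0],[0,0,0,0],[0,0,0,0],[0,0,0,0],[0,0,-5,0],[0,0,-15,0],[0,0,-25,0],[0,0,-30,0],[0,0,-30,0],[0,0,0,0]],
  ],
  claw=-0.05,
)

```text
t: 21.65
eef_pos: [0.5198, -0.222, 0.2791]
ee_rot: [-2.713, 0.359, -2.327]
force: [1.2, -0.4, 0.3]
width: 0.046
gripper_force: 0.0
```

```bash
python3 go.py
python3 - <<'E'
from h import *; import fit
for c in("wrist","side","scene"):
    w=eyes.grab_frame(c); save("x_"+c,w)
    for n in("reel_full","keeper_knob","keeper_pivot","spindle_seat"): print(c,n,[(round(q["conf"],2),np.round(q["position"],3)) for q in recognise(c,n)])
m=fit.model([.6036,-.2262,-.079,1.62,0]); print(m)
E
```

```text
21.65 [-0.03 -0.16 -0.61  0.07 -0.57 -0.85] [ 1.2 -0.4  0.3] 0.04600202280321549
axis dir in tool [0.011 0.028 1.   ]
ang 0.8179041644155385
TCP in spindle frame mm [ -0.6  -2.4 166.7]
reel bottom in spindle frame [  5.8   2.  108.8]
move to bottom at 74: [ 5.8  3.9 34.6]
F tool [-1.6 -2.3 -3.1] M [-1.19  1.06 -0.01]
wrist reel_full [(0.91, array([ 0.561, -0.232,  0.186])), (0.47, array([0.736, 0.331, 0.043]))]
wrist keeper_knob [(0.92, array([ 0.58 , -0.292,  0.201]))]
wrist keeper_pivot [(0.84, array([ 0.581, -0.285,  0.2  ]))]
wrist spindle_seat [(0.64, array([ 0.57 , -0.228,  0.185]))]
side reel_full [(0.73, array([0.766, 0.341, 0.057])), (0.69, array([ 0.582, -0.204,  0.178])), (0.63, array([0.781, 0.207, 0.057])), (0.59, array([0.58 , 0.135, 0.069]))]
side keeper_knob [(0.65, array([ 0.591, -0.289,  0.209]))]
side keeper_pivot [(0.47, array([ 0.587, -0.29 ,  0.206]))]
side spindle_seat []
scene reel_full [(0.86, array([0.81 , 0.171, 0.06 ])), (0.8, array([ 0.608, -0.234,  0.182])), (0.77, array([0.787, 0.304, 0.054]))]
scene keeper_knob [(0.55, array([ 0.618, -0.293,  0.239]))]
scene keeper_pivot []
scene spindle_seat [(0.73, array([ 0.612, -0.296,  0.234]))]
{'tip': array([ 0.57269669, -0.22375355,  0.18869358]), 'disc': array([ 0.6036, -0.2262,  0.135 ]), 'knob': array([ 0.60375689, -0.28945865,  0.24593707]), 'piv': array([ 0.5637498 , -0.28925176,  0.19518877]), 'fin': array([ 0.53605709, -0.28883563,  0.17114837]), 'c00': array([ 0.48106689, -0.31681256,  0.003     ]), 'c01': array([ 0.49685046, -0.11743633,  0.003     ]), 'c10': array([ 0.71034954, -0.33496367,  0.003     ]), 'c11': array([ 0.72613311, -0.13558744,  0.003     ])}
```

Call:
servo_tool(
  series=[
    [[0,0,0,-0.12],[0,0,0,-0.12],[0,0,0,-0.12],[0,0,0,-0.12],[0,0,0,-0.12],[0,0,0,-0.12],[0,0,0,-0.12],[0,0,0,-0.12],[0,0,0,-0.12],[0,0,0,-0.12]],
  ],
)

```text
t: 23.23
eef_pos: [0.5193, -0.2222, 0.2727]
ee_rot: [-2.648, -0.237, -1.261]
force: [0.8, 0.5, 0.2]
width: 0.0461
gripper_force: 0.0
```

Call:
servo_tool(
  series=[
    [[0,0,0,-0.12],[0,0,0,-0.12],[0,0,0,-0.12],[0,0,0,0],[0,0,0,0],[0,0,0,0],[0,0,0,0],[0,0,0,0],[0,0,0,0],[0,0,0,0]],
  ],
)

```text
t: 24.07
eef_pos: [0.5193, -0.2221, 0.2727]
ee_rot: [-2.753, -0.39, -0.925]
force: [-0.2, -1.1, -0.2]
width: 0.046
gripper_force: 0.0
```

```bash
cat > kn.py <<'E'
from h import *; import fit, sys
s=telemetry.get_state();T=R.from_euler("xyz",s["ee_rot"]); p=[.6036,-.2262,-.079,1.62,0]
S=fit.model(p)["disc"];W=R.from_euler("z",p[2])*R.from_euler("y",-np.pi/6)
print(s["t"],s["q"].round(2),s["force"].round(1),s["width"]); c=W.inv().apply(s["eef_pos"]-S); print("TCP spf",(c*1000).round(1))
y=W.inv().apply(T.apply([0,1,0])); print("tool y in spf",y.round(2), "zdir", T.inv().apply(W.apply([0,0,-1])).round(3))
h=float(sys.argv[1])/1000
pr=s["eef_pos"]
for k in map(float,sys.argv[2:]):
    q=S+W.apply([.06*np.sin(k),-.066-.06*np.cos(k),h]); print(k,(T.inv().apply(q-pr)*1000).round(1)); pr=q
E
python3 kn.py 74 1.62; python3 -c "
from h import *
import fit
w=eyes.grab_frame('wrist');save('x2',w);c=eyes.calibration('wrist')
for n in('keeper_knob','keeper_pivot','reel_full'):
  for q in trace('wrist',n)[:2]:
    v,u=np.nonzero(q['mask']); print(n,round(q['conf'],2),len(u),u.min(),u.max(),v.min(),v.max())
print({k:proj(c,v)[0].round() for k,v in fit.model([.6036,-.2262,-.079,1.62,0]).items()})
"
```

```text
24.0667 [-0.03 -0.15 -0.61  0.07 -0.56  0.71] [-0.2 -1.1 -0.2] 0.046035180042074915
TCP spf [ -4.3  -2.6 161.4]
tool y in spf [-0.69 -0.72 -0.01] zdir [-0.022  0.005  1.   ]
1.62 [86.2 -0.4 89.4]
keeper_knob 0.86 1875 251 337 76 168
keeper_knob 0.45 196 249 266 180 190
keeper_pivot 0.68 1775 251 337 77 167
reel_full 0.96 5413 216 300 139 223
reel_full 0.49 301 55 70 259 289
{'tip': array([254., 186.]), 'disc': array([255., 174.]), 'knob': array([258.,  90.]), 'piv': array([306., 140.]), 'fin': array([330., 165.]), 'c00': array([384., 200.]), 'c01': array([283., 284.]), 'c10': array([285., 102.]), 'c11': array([205., 179.])}
```

Call:
servo_tool(
  series=[
    [[28,0,0,0],[29,0,0,0],[29,0,5,0],[0,0,15,0],[0,0,20,0],[0,0,20,0],[0,0,18,0],[0,0,10,0],[0,0,0,0],[0,0,0,0]],
  ],
)

```text
t: 25.1
eef_pos: [0.6124, -0.2902, 0.2297]
ee_rot: [-2.754, -0.389, -0.924]
force: [0.4, -0.7, -0.3]
width: 0.0458
gripper_force: 0.0
```

Call:
servo_tool(
  series=[
    [[0,0,0,0],[0,0,0,0],[0,0,0,0],[0,0,0,0],[0,0,0,0],[0,0,0,0],[0,0,0,0],[0,0,0,0],[0,0,0,0],[0,0,0,0]],
  ],
  claw=1,
  grip_force=6,
)

```text
t: 25.93
eef_pos: [0.6113, -0.2902, 0.2298]
ee_rot: [-2.754, -0.389, -0.924]
force: [-5.4, 1.2, 2.6]
width: 0.0175
gripper_force: 6.0
```

```bash
python3 kn.py 74 1.62 1.5 1.38 1.26 1.14 1.02 .9 .78 .66 .54 .42 .3 .2 .1 0 -.03
```

```text
25.9333 [-0.18  0.11 -0.41 -0.08 -0.51  0.96] [-5.4  1.2  2.6] 0.0175210046450064
TCP spf [ 58.4 -63.2  75.8]
tool y in spf [-0.69 -0.72 -0.  ] zdir [-0.021  0.004  1.   ]
1.62 [ 0.9 -1.2  1.8]
1.5 [4.9 5.2 0.1]
1.38 [4.3 5.8 0.1]
1.26 [3.5 6.3 0. ]
1.14 [2.8 6.6 0. ]
1.02 [1.9 6.9 0. ]
0.9 [ 1.1  7.1 -0. ]
0.78 [ 0.2  7.2 -0. ]
0.66 [-0.6  7.2 -0. ]
0.54 [-1.5  7.  -0.1]
0.42 [-2.3  6.8 -0.1]
0.3 [-3.1  6.5 -0.1]
0.2 [-3.2  5.1 -0.1]
0.1 [-3.7  4.8 -0.1]
0.0 [-4.1  4.4 -0.1]
-0.03 [-1.3  1.2 -0. ]
```

Call:
servo_tool(
  series=[
    [[5,5,0,0],[4.5,5.8,0,0],[3.5,6.3,0,0],[2.8,6.6,0,0],[1.9,6.9,0,0],[1.1,7.1,0,0],[0.2,7.2,0,0],[-0.6,7.2,0,0],[0,0,0,0],[0,0,0,0]],
  ],
)

```text
t: 26.77
eef_pos: [0.589, -0.3401, 0.2198]
ee_rot: [-2.752, -0.392, -0.926]
force: [2.2, -5.9, 2.8]
width: 0.0177
gripper_force: 6.0
```

```bash
python3 kn.py 75 .66 .54 .42 .3 .2 .1 0 -.03
```

```text
26.7667 [-0.3   0.13 -0.36 -0.19 -0.55  1.16] [ 2.2 -5.9  2.8] 0.01766579483353822
TCP spf [  37.6 -114.7   76.3]
tool y in spf [-0.69 -0.72 -0.01] zdir [-0.025  0.005  1.   ]
0.66 [-1.5 -0.4  1.2]
0.54 [-1.5  7.  -0.1]
0.42 [-2.3  6.8 -0.1]
0.3 [-3.1  6.5 -0.1]
0.2 [-3.2  5.1 -0.1]
0.1 [-3.7  4.8 -0.1]
0.0 [-4.1  4.4 -0.1]
-0.03 [-1.3  1.2 -0. ]
```

Call:
servo_tool(
  series=[
    [[-2.2,6.8,0,0],[-2.7,6.8,0,0],[-3.2,6.5,0,0],[-3.2,5.1,0,0],[-3.7,4.8,0,0],[-2,2.2,0,0],[-2,2.2,0,0],[0,0,0,0],[0,0,0,0],[0,0,0,0]],
  ],
)

```text
t: 27.6
eef_pos: [0.5548, -0.3479, 0.1995]
ee_rot: [-2.754, -0.389, -0.924]
force: [-2.0, -1.5, 5.8]
width: 0.0177
gripper_force: 6.0
```

```bash
python3 kn.py 75 0 -.03 -.06
```

```text
27.6 [-0.35  0.12 -0.4  -0.25 -0.53  1.25] [-2.  -1.5  5.8] 0.017712333704253295
TCP spf [  -1.6 -125.2   75.3]
tool y in spf [-0.69 -0.72 -0.  ] zdir [-0.022  0.004  1.   ]
0.0 [ 1.7 -0.5  0.4]
-0.03 [-1.3  1.2 -0. ]
-0.06 [-1.4  1.2 -0. ]
```

Call:
servo_tool(
  series=[
    [[-1,1,0,0],[-1,1,0,0],[-1,1,0,0],[0,0,0,0],[0,0,0,0],[0,0,0,0],[0,0,0,0],[0,0,0,0],[0,0,0,0],[0,0,0,0]],
  ],
)

```text
t: 28.43
eef_pos: [0.552, -0.3477, 0.1977]
ee_rot: [-2.753, -0.39, -0.925]
force: [-0.6, -0.5, 5.9]
width: 0.0174
gripper_force: 6.0
```

```bash
python3 kn.py 75 0 ; python3 -c "
from h import *
s=telemetry.get_state();T=R.from_euler('xyz',s['ee_rot']);print(T.inv().apply(s['force']))"
```

```text
28.4333 [-0.35  0.12 -0.41 -0.25 -0.53  1.26] [-0.6 -0.5  5.9] 0.017407498925965728
TCP spf [  -4.9 -125.2   75.2]
tool y in spf [-0.69 -0.72 -0.01] zdir [-0.023  0.005  1.   ]
0.0 [ 4.1 -2.8  0.3]
[ 2.32372977 -1.31466998 -5.37438912]
```

Call:
servo_tool(
  series=[
    [[-1,1,0,0],[-1,1,0,0],[-1,1,0,0],[0,0,0,0],[0,0,0,0],[0,0,0,0],[0,0,0,0],[0,0,0,0],[0,0,0,0],[0,0,0,0]],
  ],
)

```text
t: 29.27
eef_pos: [0.5518, -0.3478, 0.1978]
ee_rot: [-2.749, -0.395, -0.925]
force: [11.8, 1.6, 3.4]
width: 0.0178
gripper_force: 6.0
```

```bash
python3 kn.py 75 0 ; python3 -c "
from h import *
s=telemetry.get_state();T=R.from_euler('xyz',s['ee_rot']);print(T.inv().apply(s['force']))
for c in('side','scene'):
  eyes.grab_frame(c)
  for n in('keeper_knob','keeper_pivot'): print(c,n,[(round(q['conf'],2),np.round(q['position'],3)) for q in recognise(c,n)[:2]])
"
```

```text
29.2667 [-0.35  0.12 -0.41 -0.26 -0.52  1.27] [11.8  1.6  3.4] 0.017835753034434736
TCP spf [  -5.  -125.3   75.4]
tool y in spf [-0.69 -0.72 -0.01] zdir [-0.028  0.009  1.   ]
0.0 [ 4.1 -3.   0.5]
[ 6.69869372 -9.92669911  3.09198425]
side keeper_knob [(0.61, array([ 0.562, -0.296,  0.196]))]
side keeper_pivot [(0.4, array([ 0.562, -0.296,  0.193]))]
scene keeper_knob [(0.74, array([ 0.571, -0.333,  0.199]))]
scene keeper_pivot [(0.64, array([ 0.566, -0.329,  0.193]))]
```

Call:
servo_tool(
  series=[
    [[0,0,0,0],[0,0,0,0],[0,0,0,0],[0,0,0,0],[0,0,-5,0],[0,0,-15,0],[0,0,-25,0],[0,0,-30,0],[0,0,-30,0],[0,0,0,0]],
  ],
  claw=0,
)

```text
t: 30.4
eef_pos: [0.4937, -0.3431, 0.2915]
ee_rot: [-2.75, -0.397, -0.926]
force: [0.8, -0.6, 0.6]
width: 0.0438
gripper_force: 0.0
```

Call:
servo_tool(
  series=[
    [[-20,20,0,0],[-20,20,0,0],[-20,20,0,0],[0,0,0,0],[0,0,0,0],[0,0,0,0],[0,0,0,0],[0,0,0,0],[0,0,0,0],[0,0,0,0]],
  ],
)

```text
t: 31.23
eef_pos: [0.4223, -0.338, 0.2411]
ee_rot: [-2.753, -0.39, -0.924]
force: [0.0, -0.5, -0.1]
width: 0.0437
gripper_force: 0.0
```

```bash
cat > chk.py <<'E'
from h import *; import fit
s=telemetry.get_state(); print(s["t"],s["eef_pos"],s["force"].round(1))
t=np.linspace(0,6.28,200)
for c in("wrist","scene","side"):
    w=eyes.grab_frame(c);save("z_"+c,w);cal=eyes.calibration(c)
    p=[.6036,-.2262,-.079,0,0]; m=fit.model(p); W=R.from_euler("z",p[2])*R.from_euler("y",-np.pi/6)
    print(c,{k:proj(cal,m[k])[0].round() for k in("knob","piv","fin")})
    for h in(0,12):
        P=np.vstack([proj(cal,m["disc"]+W.apply(np.c_[.042*np.cos(t),.042*np.sin(t),0*t+(z+h)/1000])) for z in(0,56)]+[proj(cal,m["disc"]+W.apply(np.array([[a,b,80+h] for a in(-12.7,12.7,0) for b in(-12.7,12.7,0)])/1000))]); print("pred reel h",h,P.min(0).round(),P.max(0).round())
    for n in("keeper_knob","reel_full"):
      for q in trace(c,n)[:3]:
        v,u=np.nonzero(q["mask"]); print(n,round(q["conf"],2),len(u),"x",u.min(),u.max(),"y",v.min(),v.max(), "top-row u",u[v<=v.min()+3].mean().round(), "left v",v[u<=u.min()+3].mean().round())
E
python3 chk.py
```

```text
31.2333 [ 0.42229779 -0.33801153  0.2411492 ] [ 0.  -0.5 -0.1]
wrist {'knob': array([183., 115.]), 'piv': array([150., 158.]), 'fin': array([130., 181.])}
pred reel h 0 [ 79. 153.] [170. 233.]
pred reel h 12 [ 72. 155.] [167. 238.]
keeper_knob 0.74 1487 x 129 201 y 103 182 top-row u 188.0 left v 176.0
reel_full 0.96 3476 x 83 172 y 154 211 top-row u 134.0 left v 192.0
scene {'knob': array([114., 182.]), 'piv': array([141., 185.]), 'fin': array([156., 184.])}
pred reel h 0 [152. 172.] [190. 209.]
pred reel h 12 [151. 168.] [189. 204.]
keeper_knob 0.65 163 x 110 153 y 181 193 top-row u 126.0 left v 186.0
reel_full 0.81 964 x 151 186 y 171 207 top-row u 167.0 left v 188.0
reel_full 0.8 832 x 326 356 y 201 236 top-row u 341.0 left v 221.0
side {'knob': array([319., 113.]), 'piv': array([310., 128.]), 'fin': array([307., 135.])}
pred reel h 0 [281. 131.] [314. 164.]
pred reel h 12 [284. 128.] [317. 161.]
keeper_knob 0.62 104 x 307 320 y 113 131 top-row u 318.0 left v 128.0
reel_full 0.96 1196 x 159 195 y 288 329 top-row u 177.0 left v 305.0
reel_full 0.74 740 x 283 315 y 131 163 top-row u 302.0 left v 148.0
reel_full 0.73 1027 x 174 208 y 246 282 top-row u 190.0 left v 261.0
```

```bash
python3 -c "
from station import ticket
print(ticket.job_done())"
```

```text
the job is handed in; nothing more can be done
None
```

I handed the job in at about 31 s: the full reel is home on the spindle, the keeper is closed against its stop, the other two reels were left on their posts, and the judge's verdict was not reported back.

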